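# Start the sampler's rack clamp screw with the slotted key

## Task

Two black-handled keys stand on the lab bench. Take the one with the flat paddle grip, set it square and fully down over the wing of the sampler tray's clamp screw, and only then give the screw about a quarter turn clockwise seen from above. Leave the key standing upright on the screw and let go; the round-knobbed key stays standing where it is.

Things in the scene. Friction and masses are not known exactly. Their poses are not given: they have to be found in the camera images.
- key_mid (a point): Middle of the slotted key, on its axis, 55 mm above its foot. Loose, 0.22 kg, 110 mm tall, standing upright (z up). Flat black paddle grip 50 mm wide (x), 14 mm thick (y), 60 to 110 mm above the foot; 18 mm neck; steel collar 50 mm across; two legs with an open slot between, along x, in line with the paddle: 20 mm deep, 13 mm wide at the roof, flaring to 23 at the foot. Half turns are alike.
- screw_head (a point): Screw axis at the top of its 52 mm round flange, 40 mm above the bench, on the near part of the fixed white tray; tube rack (72 mm tall) 125 mm beyond. On the flange a wing 40 mm long (x), 6 thick (y), 14 high. The key's legs straddle it and stand on the flange: key middle then 55 mm above this point. z up; x, y turn with the screw.
- screw (a joint): Turn of the screw, rad: 0 at the start, grows clockwise seen from above, to 3.0; it cannot turn back below 0. A little stiff (about 0.1 Nm), stays where left, sinks 2 mm per quarter turn. The wing has about 0.25 rad of play in the key's slot either way before it is driven.
- knobkey_mid (a point): Middle of the other key, 55 mm above its foot: a loose standing socket key, also 110 mm tall, with a round black knob 37 mm in diameter on top and a 40 mm round foot. Not wanted: leave it alone.
Mind the look-alikes: they are no part of the job. What is shaped like the part that bears key_mid but green or orange is not meant.

How it is judged:
By the outcome, as a careful person would: the job done as asked, in the order asked, and still so for the second after the job is handed in, with the robot touching nothing.
It also fails if it takes over 48 s, if anything falls off the work surface, if the arm or the gripper's body presses on something with over 40 N, if the wrist force passes 120 N, or if a joint passes its speed limit or range.

## Robot

A 7-joint arm with a two-finger parallel gripper is mounted at the origin on the work surface. World frame = base frame: x ahead of the robot, y to its left, z up, the work surface at z = 0. Lengths are in mm, angles in rad, forces in N, time in s.
With the tool pointing down it reaches from about 400 to 925 mm from the base axis. Payload 4.1 kg.
Tool frame: the origin (TCP) lies between the finger pads; the fingertips stand 14 mm ahead of it and the grasp point (between the pads) lies 5 mm behind it; z points along the fingers, y is the line along which they close (so a half turn about z gives the same grasp; the last joint's range is limited). The gripper opens to 85 mm and grips with 20 to 120 N. Pads are 22 mm wide; open, the fingers measure 114 mm over their backs; the gripper's body (76 mm by 85 mm) begins 54 mm behind the grasp point. The pads swing forward as they close: fully open they stand 13 mm farther back than shut.
Start: joints at [-1.267, 0.398, 0.045, 1.537, -0.019, 1.207, -0.051], TCP at [254.779, 598.021, 245.347] pointing down, gripper open.
Joint ranges: [-2.82, 2.82], [-0.49, 2.23], [-1.37, 1.46], [0, 2.46], [-1.36, 4.5], [0.23, 2], [-2.94, 2.94]. Speed limits (rad/s): [2.57, 2.57, 3.14, 3.14, 3.14, 3.14, 3.14].

## Interface

Orientations are given as a unit quaternion [x, y, z, w].
In Python, from rig import bot, snapshot, get_calibration, close_job, find_in, outline_of, landmark_of gives the robot as it stands.
- The arm moves only by the tool move_arm, never from a script. Its argument "steps" is a list of rows, each a list of 6 numbers: the shift along the tool's x, y, z each as a share of 0.1 m, from -1 to 1, then the turn, a rotation vector about the tool's x, y, z each as a share of 360 degrees, from -1 to 1. In form: [[dx, dy, dz, wx, wy, wz], ...]. A call has 1 to 5 rows; each row is the pose to reach, as a shift and turn from the pose commanded when the call began, along the tool's axes at that moment, turning the shorter way round; what a row does not reach only later rows make up. A row lasts 1/12 s, in which the tool goes at most 41.7 mm and 7.16 degrees, less where a joint would pass 70% of its speed; a pose out of reach is approached as far as the arm can. A call with a number of a shift or a turn outside -1 to 1 is refused whole. A call with a gripper value outside its range is refused whole. "jaw" is the opening, from 0 (shut) to 1 (fully open), set as the call begins (left out, the last holds). The fingers move at their own pace and stop on an object; the grip force is fixed at half the most. Time passes only in rows, so rows that repeat a pose let the fingers close. It gives the time, the measured TCP pose, the force, the opening and the grip force at its end, in the units of the state.
- bot.get_state(): the state, without advancing time (a new reading comes with each control period).
- snapshot(name): name is "side" or "top" or "wrist"; returns (picture, depth): 480x640x3 uint8, red, green, blue; 480x640 float32, mm along the optical axis (not along the pixel's ray), 0 where there is no reading.
- get_calibration(name): a dict with "fx", "fy", "cx", "cy" (pixels), "world_from_camera" (4x4, takes a point from camera to world coordinates); the wrist camera has in their place "T_tool_cam" (4x4, takes a point from camera to tool coordinates, whose origin is the TCP and whose axes are the flange's). Camera axes: x right, y down, z forward; pixel columns grow to the right and rows downward; lengths in mm; the calibration is good to about 2 mm. A picture is of the moment at which its call begins: read the wrist's pose just before it. get_calibration takes no time and is no camera call.
- close_job(): hands the job in; it is judged then, once.
Trained networks look in the newest picture that a camera, given by its name, has taken for a name from the list of things; names that differ only in an ending like _2 or _b are one class to them, and where a whole thing is asked for, a point or a joint stands for the part that bears it (a point fixed in the world has none). Each returns a list of dicts, best first, with "score" (0 to 1); they miss things now and then, are a little off and sometimes report something else, mostly with a low value. They report only what shows in the picture. A call takes as long as a camera call. They do not tell look-alikes from the thing itself.
- find_in(camera, target): "at" ([x, y, z] in mm, in the coordinates of the camera as it stood for that picture, good to about 4 mm: the middle of the surface that is visible of it).
- outline_of(camera, target): "region" (480x640 bool, what is visible of it).
- landmark_of(camera, target): "at" ([x, y, z] in mm, in the coordinates of the camera as it stood for that picture, good to about 4 mm: a listed point, or the origin of a listed thing).
The state is a dict: "time_s": time; "joint_pos": joint angles; "joint_vel": joint speeds; "joint_efforts": joint torques, N m; "eef_pos": TCP position; "tcp_rot": TCP orientation; "wrist_force": force on the tool from outside, world axes, zero at the start; "moment": the same for the moment, N m; "opening": finger opening in mm; "grasp_force": force on a finger pad.
Only numpy, scipy, OpenCV 4.12 (cv2) and the standard library are available. Lean on these libraries where they do the work, as an engineer would, in place of code of your own. Each camera call takes 0.05 s, during which the arm holds its last target. There are 200 camera calls.

## Working session

There is one attempt and no reset: what is moved stays moved. The work goes in short steps, Python scripts to look and compute and a tool call to move; the robot and the scene stay as the last step left them, time stands still between calls to the robot, and variables do not carry over. Pictures are saved under pics/ and viewed, at most 10 in all, crops included, and the job is handed in when it is done.

Besides the shell and the picture viewer there is one more tool, called after "Call:" in YAML: its name, and indented under it one key for each argument. move_arm: Moves the arm, as the interface text tells. Its arguments: {"type":"object","properties":{"steps":{"type":"array","items":{"type":"array","items":{"type":"number"}}},"jaw":{"type":"number"}},"required":["steps"]}

```bash
mkdir -p pics; cat > h.py <<'E'
import numpy as np, cv2
from scipy.spatial.transform import Rotation as R
from rig import bot, snapshot, get_calibration, close_job, find_in, outline_of, landmark_of
def T(name,st=None):
    c=get_calibration(name)
    if name!='wrist': return np.array(c['world_from_camera'])
    M=np.eye(4); M[:3,:3]=R.from_quat(st['tcp_rot']).as_matrix(); M[:3,3]=st['eef_pos']
    return M@np.array(c['T_tool_cam'])
def tow(M,p): return M[:3,:3]@np.array(p)+M[:3,3]
def look(name,fn):
    st=bot.get_state(); M=T(name,st); im,d=snapshot(name)
    cv2.imwrite('pics/'+fn,im[:,:,::-1]); np.savez('pics/'+fn+'.npz',d=d,M=M,im=im)
    return st,M,im,d
def cloud(name,M,d):
    c=get_calibration(name); v,u=np.mgrid[:480,:640]
    P=np.stack([(u-c['cx'])/c['fx']*d,(v-c['cy'])/c['fy']*d,d],-1)
    return P@M[:3,:3].T+M[:3,3]
E
python3 - <<'E'
from h import *
np.set_printoptions(precision=1,suppress=True)
for n in ('top','side'):
    st,M,im,d=look(n,n+'1.png')
    for t in ('key_mid','screw_head','knobkey_mid'):
        for r in landmark_of(n,t)[:3]: print(n,t,round(r['score'],2),tow(M,r['at']))
s=bot.get_state();print(s['time_s'],s['tcp_rot'])
E
```

```text
top key_mid 0.74 [ 604.2 -281.7   54.4]
top key_mid 0.64 [ 693.4 -326.5   57.2]
top key_mid 0.57 [ 590.7 -378.1   53.5]
top screw_head 0.67 [476.7 119.8  35.3]
top knobkey_mid 0.85 [ 496.5 -248.3   51.8]
side key_mid 0.82 [ 589.5 -377.6   59. ]
side key_mid 0.75 [ 602.9 -278.8   59.2]
side key_mid 0.58 [ 692.7 -324.4   53. ]
side screw_head 0.56 [478.1 121.3  39.4]
side knobkey_mid 0.63 [ 499.2 -249.1   60.6]
0.4 [ 0.2  1.  -0.   0. ]
```

View pics/top1.png

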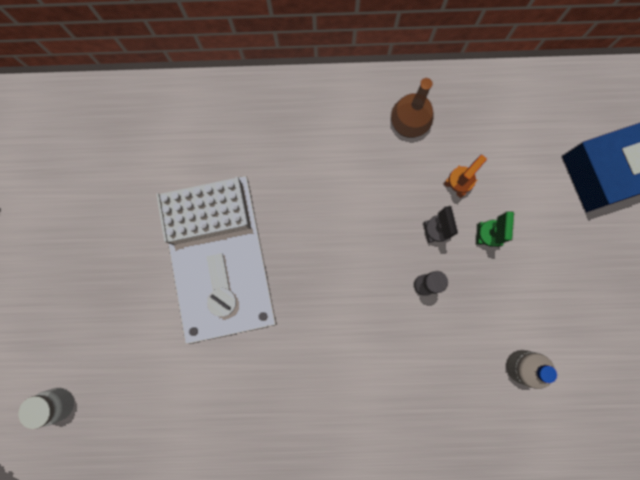

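View pics/side1.png

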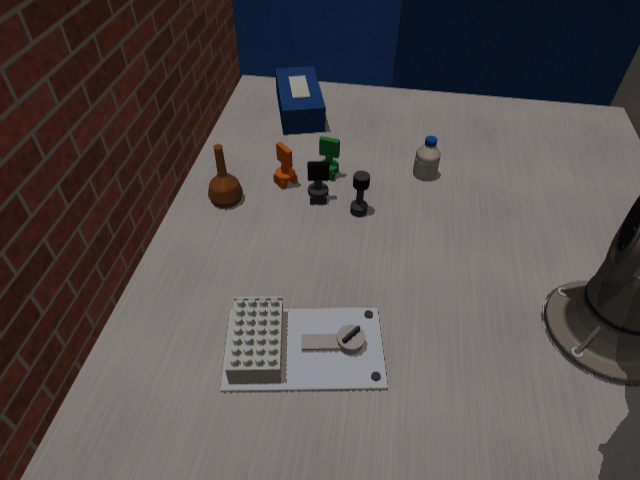

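```bash
python3 - <<'E'
from h import *
np.set_printoptions(precision=2,suppress=True)
for n in ('top','side'):
  z=np.load(f'pics/{n}1.png.npz'); P=cloud(n,z['M'],z['d']); im=z['im']
  for c in ((603,-280),(693,-325),(590,-378),(498,-249)):
    m=(np.hypot(P[...,0]-c[0],P[...,1]-c[1])<40)&(P[...,2]>75)&(P[...,2]<130)
    if m.sum()<5: continue
    q=P[m]; mu=q[:,:2].mean(0); mr=cv2.minAreaRect(q[:,:2].astype(np.float32)); print(n,c,m.sum(),q.mean(0),np.median(im[m],0),mr)
  m=(np.hypot(P[...,0]-477,P[...,1]-120)<24)&(P[...,2]>47)&(P[...,2]<65)
  q=P[m]; print('wing',m.sum(),q.mean(0),q[:,2].max(),cv2.minAreaRect(q[:,:2].astype(np.float32)))
s=bot.get_state();print(R.from_quat(s['tcp_rot']).as_matrix())
E
```

```text
top (603, -280) 405 [ 600.67 -277.44  102.25] [39. 36. 37.] ((602.0859985351562, -279.9796142578125), (49.61396408081055, 15.003095626831055), 9.713432312011719)
top (693, -325) 299 [ 689.6  -323.61  105.55] [163.  97.  35.] ((692.9556274414062, -327.0132141113281), (14.01185131072998, 50.415061950683594), 47.50600051879883)
top (590, -378) 451 [ 588.95 -373.36  101.16] [36. 87. 45.] ((590.137939453125, -376.08477783203125), (14.934392929077148, 49.892276763916016), 80.76942443847656)
top (498, -249) 462 [ 499.41 -248.18  107.57] [76. 72. 74.] ((499.42523193359375, -250.01998901367188), (36.008121490478516, 35.6558723449707), 87.23295593261719)
wing 84 [477.68 120.56  52.67] 56.41008015389491 ((477.8808288574219, 121.34241485595703), (40.5526237487793, 6.178693771362305), 52.807743072509766)
side (603, -280) 316 [ 600.61 -272.96   96.18] [5. 4. 5.] ((600.6771850585938, -275.52032470703125), (46.601009368896484, 16.75558090209961), 8.975133895874023)
side (693, -325) 246 [ 690.7  -318.87   97.24] [71. 31.  7.] ((691.9970703125, -323.00286865234375), (15.940184593200684, 53.55656433105469), 48.2650146484375)
side (590, -378) 306 [ 588.92 -369.65   96.12] [10. 40. 16.] ((589.546142578125, -372.4375), (17.52939224243164, 50.968448638916016), 81.68392181396484)
side (498, -249) 297 [ 498.68 -240.71  102.35] [24. 20. 22.] ((498.9272155761719, -247.72073364257812), (36.745059967041016, 38.35234832763672), 3.2120211124420166)
wing 91 [476.91 124.83  52.23] 57.738079288244535 ((476.5246276855469, 123.33665466308594), (40.90597915649414, 6.574246883392334), 52.97356414794922)
[[-0.92  0.39 -0.  ]
 [ 0.39  0.92 -0.  ]
 [-0.   -0.   -1.  ]]
```

The top view shows the black paddle key at about pixel (440,228), the knob key at (432,283), green at (495,230), orange at (465,178) and the wing at (220,302). The side view agrees: black paddle at (318,175), knob at (360,190), wing at (351,334).

```bash
cat >> h.py <<'E'
def to(xyz,yang):
    """shift (share of 100mm) in tool axes and turn about tool z (share of 360) to bring TCP to xyz, tool y at yang deg"""
    s=bot.get_state(); r=R.from_quat(s['tcp_rot']).as_matrix()
    y=np.degrees(np.arctan2(r[1,1],r[0,1])); t=-((yang-y+180)%360-180)
    print('t',round(s['time_s'],2),'pos',np.round(s['eef_pos'],1),'yang',round(y,2),'tilt',np.round(r[:2,2],4),'F',np.round(s['wrist_force'],1),'M',np.round(s['moment'],2),'open',round(s['opening'],1))
    print('shift',np.round(r.T@(np.array(xyz)-s['eef_pos'])/100,3),'turn z',round(t/360,4))
E
python3 -c "
from h import *
to([602,-279,220],99.7); print(np.array(get_calibration('wrist')['T_tool_cam']).round(2))"
```

```text
t 0.4 pos [254.8 597.9 245.1] yang 66.93 tilt [-0.     -0.0002] F [0.3 0.2 0.4] M [ 0.    0.03 -0.  ] open 85.4
shift [-6.631 -6.707  0.253] turn z -0.091
[[   0.     -0.95   -0.32   82.91]
 [   1.      0.     -0.      0.74]
 [   0.     -0.32    0.95 -127.66]
 [   0.      0.      0.      1.  ]]
```

Call:
move_arm:
  steps:
    - [-0.95,-0.96,0,0,0,0]
    - [-0.95,-0.96,0,0,0,0]
    - [-0.95,-0.96,0,0,0,0]
    - [-0.95,-0.96,0,0,0,0]
  jaw: 0.65

```text
time_s: 0.73
eef_pos: [309.0, 465.2, 245.4]
tcp_rot: [0.204, 0.979, -0.002, 0.001]
wrist_force: [2.0, -1.3, 0.2]
opening: 55.6
grasp_force: 0.0
```

Call:
move_arm:
  steps:
    - [-0.95,-0.96,0,0,0,0]
    - [-0.95,-0.96,0,0,0,0]
    - [-0.95,-0.96,0,0,0,0]
    - [-0.95,-0.96,0,0,0,0]

```text
time_s: 1.07
eef_pos: [357.6, 339.7, 245.5]
tcp_rot: [0.205, 0.979, -0.001, 0.001]
wrist_force: [-0.5, -0.4, -0.4]
opening: 55.5
grasp_force: 0.0
```

Call:
move_arm:
  steps:
    - [-0.95,-0.96,0,0,0,0]
    - [-0.95,-0.96,0,0,0,0]
    - [-0.95,-0.96,0,0,0,0]
    - [-0.95,-0.96,0,0,0,0]

```text
time_s: 1.4
eef_pos: [406.6, 214.4, 245.7]
tcp_rot: [0.205, 0.979, -0.001, 0.001]
wrist_force: [0.0, 0.2, -0.0]
opening: 55.7
grasp_force: 0.0
```

Call:
move_arm:
  steps:
    - [-0.95,-0.96,0,0,0,0]
    - [-0.95,-0.96,0,0,0,0]
    - [-0.95,-0.96,0,0,0,0]
    - [-0.95,-0.96,0,0,0,0]

```text
time_s: 1.73
eef_pos: [455.9, 88.8, 245.9]
tcp_rot: [0.205, 0.979, -0.001, 0.001]
wrist_force: [-0.3, -0.4, -0.4]
opening: 55.3
grasp_force: 0.0
```

Call:
move_arm:
  steps:
    - [-0.95,-0.96,0,0,0,0]
    - [-0.95,-0.96,0,0,0,0]
    - [-0.95,-0.96,0,0,0,0]
    - [-0.95,-0.96,0,0,0,0]

```text
time_s: 2.07
eef_pos: [505.3, -37.0, 246.1]
tcp_rot: [0.205, 0.979, -0.002, 0.002]
wrist_force: [-0.0, -0.9, 1.0]
opening: 55.6
grasp_force: 0.0
```

Call:
move_arm:
  steps:
    - [-0.95,-0.96,0,0,0,0]
    - [-0.95,-0.96,0,0,0,0]
    - [-0.95,-0.96,0,0,0,0]
    - [-0.95,-0.96,0,0,0,0]

```text
time_s: 2.4
eef_pos: [554.4, -162.6, 245.8]
tcp_rot: [0.204, 0.979, -0.003, 0.002]
wrist_force: [0.4, -0.3, 0.1]
opening: 55.5
grasp_force: 0.0
```

Call:
move_arm:
  steps:
    - [-0.93,-0.95,0,0,0,-0.091]
    - [-0.93,-0.95,0,0,0,-0.091]
    - [-0.93,-0.95,0,0,0,-0.091]
    - [-0.93,-0.95,0,0,0,-0.091]
    - [-0.93,-0.95,0,0,0,-0.091]

```text
time_s: 2.82
eef_pos: [601.6, -284.1, 244.7]
tcp_rot: [-0.084, 0.996, -0.002, -0.001]
wrist_force: [-0.2, 0.3, 0.2]
opening: 55.7
grasp_force: 0.0
```

```bash
python3 - <<'E'
from h import *
to([602,-279,80],99.7)
st,M,im,d=look('wrist','w1.png')
for t in ('key_mid','knobkey_mid'):
    for r in landmark_of('wrist',t)[:3]: print(t,round(r['score'],2),tow(M,r['at']).round(1))
P=cloud('wrist',M,d)
for lo,hi in ((75,107),(107,116),(75,116)):
    m=(np.hypot(P[...,0]-602,P[...,1]+279)<38)&(P[...,2]>lo)&(P[...,2]<hi)
    q=P[m]; print(m.sum(),q.mean(0).round(1),np.median(im[m],0),cv2.minAreaRect(q[:,:2].astype(np.float32)))
print(bot.get_state()['joint_pos'])
E
```

```text
t 2.82 pos [ 601.6 -284.1  244.7] yang 99.62 tilt [-0.0007 -0.0035] F [-0.2  0.3  0.2] M [-0.01  0.04 -0.02] open 55.7
shift [-0.015  0.055  1.647] turn z -0.0002
key_mid 0.89 [ 692.2 -326.7   56.8]
key_mid 0.78 [ 601.  -276.3   55.6]
key_mid 0.74 [ 589.8 -378.3   54.4]
knobkey_mid 0.68 [ 500.  -248.7   53.1]
222 [ 585.9 -280.8   97.5] [30. 28. 26.] ((601.5738525390625, -278.7679748535156), (49.11316680908203, 13.97301197052002), 10.49203109741211)
993 [ 601.2 -278.9  108.8] [40. 37. 36.] ((601.9087524414062, -278.61572265625), (49.20399856567383, 13.70185661315918), 10.764406204223633)
1215 [ 598.4 -279.2  106.8] [40. 37. 36.] ((601.7616577148438, -278.73321533203125), (49.49518585205078, 13.97301197052002), 10.49203109741211)
[ 0.02436126  0.46320333  0.49246165  1.51083169 -0.22722337  1.22528345
  2.28767811]
```

View pics/w1.png

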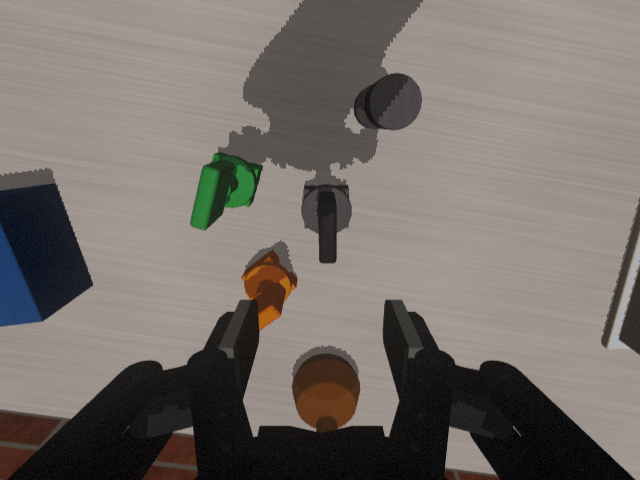

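The wrist view shows the black paddle key at about (328,225), between green (225,185), orange (265,285) and the knob (392,100). Its paddle is at (601.8, -278.7), yaw 10.5°.

Call:
move_arm:
  steps:
    - [0,0,0.9,0,0,-0.002]
    - [0,0,0.9,0,0,-0.002]
    - [0,0,0.9,0,0,-0.002]
    - [0,0,0.9,0,0,-0.002]
    - [0,0,0.9,0,0,-0.002]

```text
time_s: 3.38
eef_pos: [602.6, -278.6, 156.5]
tcp_rot: [-0.091, 0.996, -0.0, 0.001]
wrist_force: [0.2, 0.0, 0.5]
opening: 55.6
grasp_force: 0.0
```

```bash
python3 -c "
from h import *
to([601.8,-278.7,80],100.5)"
```

```text
t 3.38 pos [ 602.6 -278.6  156.5] yang 100.42 tilt [ 0.0011 -0.0004] F [0.2 0.  0.5] M [-0.07 -0.02  0.04] open 55.6
shift [0.009 0.001 0.765] turn z -0.0002
```

Call:
move_arm:
  steps:
    - [0.01,0,0.25,0,0,0]
    - [0.01,0,0.5,0,0,0]
    - [0.01,0,0.74,0,0,0]
    - [0.01,0,0.74,0,0,0]
    - [0.01,0,0.74,0,0,0]

```text
time_s: 3.8
eef_pos: [601.8, -279.5, 83.0]
tcp_rot: [-0.091, 0.996, -0.0, 0.001]
wrist_force: [0.3, 0.5, 1.0]
opening: 55.6
grasp_force: 0.0
```

Call:
move_arm:
  steps:
    - [0,0,0,0,0,0]
    - [0,0,0,0,0,0]
    - [0,0,0,0,0,0]
    - [0,0,0,0,0,0]
    - [0,0,0,0,0,0]
  jaw: 0

```text
time_s: 4.22
eef_pos: [601.9, -279.7, 83.3]
tcp_rot: [-0.091, 0.996, -0.0, 0.001]
wrist_force: [-0.2, 1.3, 6.9]
opening: 13.3
grasp_force: 59.1
```

Call:
move_arm:
  steps:
    - [0,0,0,0,0,0]
    - [0,0,0,0,0,0]
    - [0,0,0,0,0,0]

```text
time_s: 4.47
eef_pos: [601.9, -279.7, 83.3]
tcp_rot: [-0.091, 0.996, -0.0, 0.001]
wrist_force: [-1.1, 1.6, 7.2]
opening: 13.4
grasp_force: 59.1
```

```bash
python3 -c "
from h import *
to([601.8,-278.7,80],100.5)"
```

```text
t 4.47 pos [ 601.9 -279.7   83.3] yang 100.41 tilt [ 0.0029 -0.0005] F [-1.1  1.6  7.2] M [0.18 0.15 0.02] open 13.4
shift [-0.     0.01   0.033] turn z -0.0003
```

Call:
move_arm:
  steps:
    - [0,0,-0.1,0,0,0]
    - [0,0,-0.3,0,0,0]
    - [0,0,-0.55,0,0,0]
    - [0,0,-0.8,0,0,0]
    - [0,0,-0.8,0,0,0]

```text
time_s: 4.88
eef_pos: [603.4, -281.2, 166.9]
tcp_rot: [-0.09, 0.996, -0.002, 0.004]
wrist_force: [1.4, -1.4, -2.8]
opening: 13.4
grasp_force: 58.8
```

Call:
move_arm:
  steps:
    - [0,0,-0.2,0,0,0]
    - [0,0,-0.4,0,0,0]
    - [0,0,-0.6,0,0,0]
    - [0,0,-0.8,0,0,0]
    - [0,0,-0.8,0,0,0]

```text
time_s: 5.3
eef_pos: [602.3, -280.5, 244.9]
tcp_rot: [-0.091, 0.996, -0.002, 0.003]
wrist_force: [0.2, -0.8, -0.9]
opening: 13.4
grasp_force: 58.9
```

Call:
move_arm:
  steps:
    - [0,0.15,0,0,0,0]
    - [0,0.33,0,0,0,0]
    - [0,0.52,0,0,0,0]
    - [0,0.72,0,0,0,0]
    - [0.01,0.91,0,0,0,0]

```text
time_s: 5.72
eef_pos: [581.9, -187.5, 238.6]
tcp_rot: [-0.091, 0.996, 0.001, -0.002]
wrist_force: [0.3, -0.3, -2.8]
opening: 13.2
grasp_force: 59.0
```

Call:
move_arm:
  steps:
    - [0,0.18,0,0,0,0]
    - [0,0.36,0,0,0,0]
    - [0,0.55,0,0,0,0]
    - [0,0.73,0,0,0,0]
    - [0.01,0.91,0,0,0,0]

```text
time_s: 6.13
eef_pos: [564.2, -98.5, 238.9]
tcp_rot: [-0.091, 0.996, 0.001, -0.002]
wrist_force: [-0.3, -0.6, -2.3]
opening: 13.3
grasp_force: 59.0
```

Call:
move_arm:
  steps:
    - [0,0.18,0,0,0,0]
    - [0,0.36,0,0,0,0]
    - [0,0.55,0,0,0,0]
    - [0,0.73,0,0,0,0]
    - [0.01,0.91,0,0,0,0]

```text
time_s: 6.55
eef_pos: [546.6, -9.6, 239.0]
tcp_rot: [-0.091, 0.996, 0.0, -0.002]
wrist_force: [-1.3, -0.8, -2.5]
opening: 13.5
grasp_force: 59.0
```

Call:
move_arm:
  steps:
    - [0,0.18,0,0,0,0]
    - [0,0.36,0,0,0,0]
    - [0,0.55,0,0,0,0]
    - [0,0.73,0,0,0,0]
    - [0.01,0.91,0,0,0,0]

```text
time_s: 6.97
eef_pos: [529.1, 79.4, 239.0]
tcp_rot: [-0.091, 0.996, -0.0, -0.002]
wrist_force: [-0.1, -0.6, -2.9]
opening: 13.4
grasp_force: 59.0
```

Call:
move_arm:
  steps:
    - [0,0.18,0,0,0,-0.018]
    - [0,0.36,0,0,0,-0.036]
    - [0,0.55,0,0,0,-0.054]
    - [0,0.73,0,0,0,-0.072]
    - [0.01,0.91,0,0,0,-0.09]

```text
time_s: 7.38
eef_pos: [511.6, 168.4, 239.0]
tcp_rot: [-0.368, 0.93, 0.0, -0.002]
wrist_force: [0.4, -0.8, -2.6]
opening: 13.5
grasp_force: 59.0
```

Call:
move_arm:
  steps:
    - [0,0,0,0,0,-0.014]
    - [0,0,0,0,0,-0.028]
    - [0,0,0,0,0,-0.028]
    - [0,0,0,0,0,-0.028]
    - [0,0,0,0,0,-0.028]

```text
time_s: 7.8
eef_pos: [512.9, 167.0, 240.2]
tcp_rot: [-0.444, 0.896, 0.0, -0.001]
wrist_force: [-0.1, -0.4, -2.8]
opening: 13.0
grasp_force: 59.1
```

```bash
python3 - <<'E'
from h import *
to([477.5,121.5,245],142.8)
st,M,im,d=look('wrist','w2.png')
for r in landmark_of('wrist','screw_head')[:3]: print(round(r['score'],2),tow(M,r['at']).round(1))
P=cloud('wrist',M,d)
m=(np.hypot(P[...,0]-477,P[...,1]-121)<26)&(P[...,2]>46)&(P[...,2]<65)
q=P[m]; print('wing',m.sum(),q.mean(0).round(1),cv2.minAreaRect(q[:,:2].astype(np.float32)))
m=(np.hypot(P[...,0]-477,P[...,1]-121)<40)&(P[...,2]>33)&(P[...,2]<46)
q=P[m]; print('flange',m.sum(),q.mean(0).round(1),cv2.minEnclosingCircle(q[:,:2].astype(np.float32)),np.median(q[:,2]))
E
```

```text
t 7.8 pos [512.9 167.  240.2] yang 142.77 tilt [-0.0018 -0.0006] F [-0.1 -0.4 -2.8] M [ 0.02 -0.06 -0.01] open 13.0
shift [ 0.576  0.006 -0.047] turn z -0.0001
0.65 [475.6 123.5  40.2]
wing 330 [476.9 122.4  52.6] ((477.3662109375, 122.90164184570312), (39.602725982666016, 5.293213844299316), 53.04062271118164)
flange 2304 [476.8 122.5  39.2] ((477.2653503417969, 123.00798797607422), 25.819692611694336) 39.16040211022377
```

View pics/w2.png

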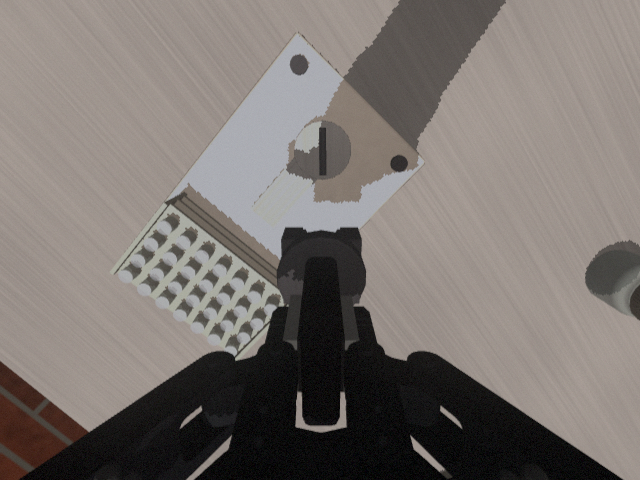

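The wrist view shows the wing at about (322,150) on its flange and the held key at about (322,280), slot legs visible and aligned with the wing. Next I check the key in hand with the same camera.

```bash
python3 - <<'E'
from h import *
z=np.load('pics/w2.png.npz'); P=cloud('wrist',z['M'],z['d']); s=bot.get_state()
r=R.from_quat(s['tcp_rot']).as_matrix(); Q=(P-s['eef_pos'])@r   # tool coords
for nm,lo,hi,u0,u1,v0,v1 in (('paddle top',-31,-23,290,355,240,440),('collar',20,75,270,375,215,300)):
    m=np.zeros((480,640),bool); m[v0:v1,u0:u1]=1; m&=(Q[...,2]>lo)&(Q[...,2]<hi)&(z['d']>0)
    q=Q[m]; print(nm,m.sum(),q.min(0).round(1),q.max(0).round(1),np.median(q,0).round(1),cv2.minAreaRect(q[:,:2].astype(np.float32)))
    if nm=='collar': print('collar circle',cv2.minEnclosingCircle(q[:,:2].astype(np.float32)))
to([477.3,122.9,140],143.0)
E
```

```text
paddle top 4858 [-25.2  -9.6 -31. ] [ 24.9  11.9 -23. ] [  3.3   0.8 -25. ] ((0.07359695434570312, 0.04398059844970703), (50.2189826965332, 21.417566299438477), 5.579140663146973)
collar 4116 [-12.6 -23.7  20. ] [24.9 25.5 75. ] [12.9  0.9 51.1] ((6.163349151611328, 0.8828639984130859), (49.15341567993164, 37.47687530517578), 89.93267822265625)
collar circle ((4.486067771911621, 0.861662745475769), 27.13483428955078)
t 7.9 pos [513.4 167.  240.8] yang 142.8 tilt [-0.0007 -0.0002] F [ 0.1 -0.6 -2.6] M [ 0.03 -0.04  0.03] open 13.6
shift [0.569 0.02  1.008] turn z -0.0006
```

Call:
move_arm:
  steps:
    - [0.2,0.005,0,0,0,0]
    - [0.4,0.01,0,0,0,0]
    - [0.57,0.012,0.2,0,0,0]
    - [0.57,0.012,0.5,0,0,0]
    - [0.57,0.012,0.75,0,0,-0.0006]

```text
time_s: 8.32
eef_pos: [478.0, 121.4, 165.8]
tcp_rot: [-0.446, 0.895, 0.0, 0.001]
wrist_force: [0.5, 0.9, -3.5]
opening: 13.3
grasp_force: 59.0
```

Call:
move_arm:
  steps:
    - [0,0,0,0,0,0]
    - [0,0,0,0,0,0]
    - [0,0,0,0,0,0]

```text
time_s: 8.57
eef_pos: [479.5, 123.0, 167.6]
tcp_rot: [-0.447, 0.895, -0.0, 0.001]
wrist_force: [-0.2, 0.9, -3.4]
opening: 13.3
grasp_force: 59.3
```

```bash
python3 - <<'E'
from h import *
to([477.3,122.9,123],143.0)
st,M,im,d=look('side','s2.png')
cv2.imwrite('pics/s2c.png',cv2.resize(im[240:400,260:460,::-1],None,fx=4,fy=4)[:600])
E
```

```text
t 8.57 pos [479.5 123.  167.6] yang 143.08 tilt [0.0023 0.0009] F [-0.2  0.9 -3.4] M [ 0.06 -0.04  0.01] open 13.3
shift [0.015 0.018 0.446] turn z 0.0002
```

View pics/s2c.png

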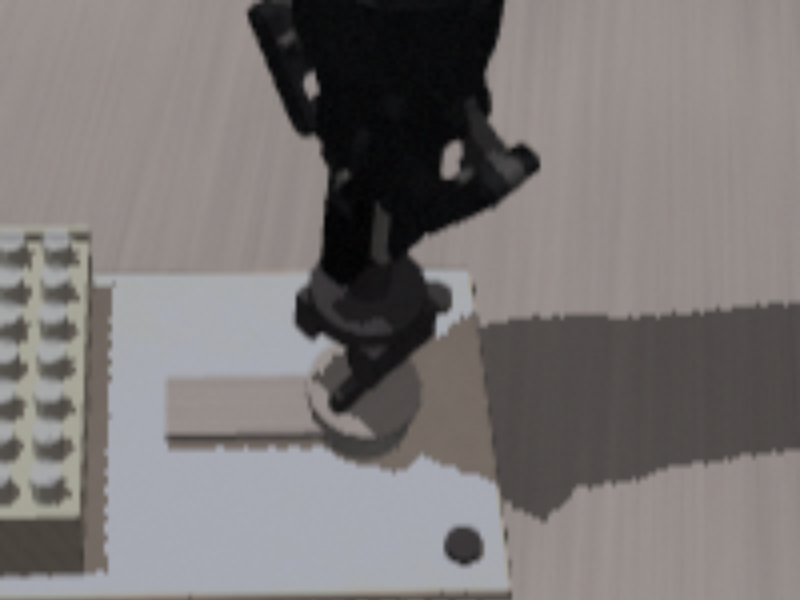

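The key (about (370,300) in the crop) hangs over the wing (375,365), with its slot in line. I go down onto it slowly.

Call:
move_arm:
  steps:
    - [0.015,0.01,0.06,0,0,0]
    - [0.015,0.01,0.13,0,0,0]
    - [0.015,0.01,0.2,0,0,0]
    - [0.015,0.01,0.27,0,0,0]
    - [0.015,0.01,0.33,0,0,0]

```text
time_s: 9.03
eef_pos: [476.3, 121.9, 132.3]
tcp_rot: [-0.447, 0.895, 0.0, -0.0]
wrist_force: [-0.2, -0.3, -2.5]
opening: 13.3
grasp_force: 59.4
```

Call:
move_arm:
  steps:
    - [0,0,0.02,0,0,0]
    - [0,0,0.04,0,0,0]
    - [0,0,0.06,0,0,0]
    - [0,0,0.08,0,0,0]
    - [0,0,0.09,0,0,0]

```text
time_s: 9.45
eef_pos: [476.7, 122.0, 124.2]
tcp_rot: [-0.447, 0.895, 0.0, 0.0]
wrist_force: [-0.3, 0.1, -2.9]
opening: 13.3
grasp_force: 59.2
```

```bash
python3 -c "
from h import *
to([477.3,122.9,123],143.0)"
```

```text
t 9.45 pos [476.7 122.  124.2] yang 143.1 tilt [0.0001 0.0001] F [-0.3  0.1 -2.9] M [-0.01 -0.    0.04] open 13.3
shift [-0.011  0.001  0.012] turn z 0.0003
```

No contact yet; down 1 mm at a time.

Call:
move_arm:
  steps:
    - [0,0,0.01,0,0,0]
    - [0,0,0.01,0,0,0]

```text
time_s: 9.62
eef_pos: [476.7, 122.0, 123.4]
tcp_rot: [-0.447, 0.895, 0.0, 0.0]
wrist_force: [0.9, -0.0, -2.4]
opening: 13.1
grasp_force: 59.4
```

Call:
move_arm:
  steps:
    - [0,0,0.01,0,0,0]
    - [0,0,0.01,0,0,0]

```text
time_s: 9.78
eef_pos: [476.9, 122.1, 123.2]
tcp_rot: [-0.447, 0.895, 0.0, 0.0]
wrist_force: [-1.3, 0.2, 3.3]
opening: 13.4
grasp_force: 60.2
```

```bash
python3 -c "
from h import *
to([477.3,122.9,123],143.0)"
```

```text
t 9.78 pos [476.9 122.1 123.2] yang 143.1 tilt [0.0005 0.0005] F [-1.3  0.2  3.3] M [-0.09  0.41  0.06] open 13.4
shift [-0.009  0.002  0.002] turn z 0.0003
```

Contact came at the expected seated height (TCP 123.2, foot at 40). The key is fully down, so now I turn clockwise and follow the sink.

Call:
move_arm:
  steps:
    - [0,0,0.005,0,0,0.01]
    - [0,0,0.005,0,0,0.02]
    - [0,0,0.005,0,0,0.03]
    - [0,0,0.005,0,0,0.04]
    - [0,0,0.005,0,0,0.05]

```text
time_s: 10.2
eef_pos: [478.0, 122.3, 123.1]
tcp_rot: [-0.3, 0.954, 0.0, 0.002]
wrist_force: [-0.2, 0.2, 4.2]
opening: 13.3
grasp_force: 60.2
```

Call:
move_arm:
  steps:
    - [0,0,0,0,0,0.012]
    - [0,0,0.001,0,0,0.024]
    - [0,0,0.002,0,0,0.036]
    - [0,0,0.003,0,0,0.048]
    - [0,0,0.004,0,0,0.06]

```text
time_s: 10.62
eef_pos: [477.9, 122.0, 122.6]
tcp_rot: [-0.116, 0.993, 0.0, 0.001]
wrist_force: [-0.4, -1.3, 4.3]
opening: 13.5
grasp_force: 60.3
```

```bash
python3 -c "
from h import *
to([477.3,122.9,121.2],143.0-104)"
```

```text
t 10.62 pos [477.9 122.  122.6] yang 103.31 tilt [0.0028 0.0007] F [-0.4 -1.3  4.3] M [-0.36  0.14  0.11] open 13.5
shift [0.004 0.01  0.014] turn z 0.1786
```

The moment and the sinking both show the wing is being driven, so I continue.

Call:
move_arm:
  steps:
    - [0,0,0,0,0,0.012]
    - [0,0,0.001,0,0,0.024]
    - [0,0,0.002,0,0,0.036]
    - [0,0,0.003,0,0,0.048]
    - [0,0,0.005,0,0,0.06]

```text
time_s: 11.03
eef_pos: [477.8, 121.8, 122.1]
tcp_rot: [0.072, 0.997, 0.0, 0.001]
wrist_force: [-0.7, -2.2, 5.7]
opening: 13.3
grasp_force: 60.5
```

Call:
move_arm:
  steps:
    - [0,0,0,0,0,0.012]
    - [0,0,0.001,0,0,0.024]
    - [0,0,0.002,0,0,0.036]
    - [0,0,0.003,0,0,0.048]
    - [0,0,0.005,0,0,0.06]

```text
time_s: 11.45
eef_pos: [477.6, 121.6, 121.7]
tcp_rot: [0.258, 0.966, 0.0, 0.001]
wrist_force: [-1.5, -2.2, 6.5]
opening: 13.4
grasp_force: 60.6
```

Call:
move_arm:
  steps:
    - [0,0,0,0,0,0.012]
    - [0,0,0.001,0,0,0.024]
    - [0,0,0.002,0,0,0.036]
    - [0,0,0.003,0,0,0.048]
    - [0,0,0.005,0,0,0.058]

```text
time_s: 11.87
eef_pos: [477.4, 121.4, 121.2]
tcp_rot: [0.429, 0.903, 0.0, 0.001]
wrist_force: [-0.9, -2.6, 8.3]
opening: 13.0
grasp_force: 60.8
```

Call:
move_arm:
  steps:
    - [0,0,0,0,0,0]
    - [0,0,0,0,0,0]

```text
time_s: 12.03
eef_pos: [477.4, 121.4, 121.2]
tcp_rot: [0.427, 0.904, 0.0, 0.001]
wrist_force: [-1.9, -1.5, 7.3]
opening: 13.4
grasp_force: 60.7
```

```bash
python3 -c "
from h import *
to([477.3,122.9,121.2],143.0-104)"
```

```text
t 12.03 pos [477.4 121.4 121.2] yang 39.39 tilt [0.0012 0.    ] F [-1.9 -1.5  7.3] M [-0.62  0.56 -0.06] open 13.4
shift [ 0.012  0.009 -0.   ] turn z 0.0011
```

Call:
move_arm:
  steps:
    - [0,0,0,0,0,0]
    - [0,0,0,0,0,0]
    - [0,0,0,0,0,0]
    - [0,0,0,0,0,0]
    - [0,0,0,0,0,0]
  jaw: 0.6

```text
time_s: 12.45
eef_pos: [476.6, 122.1, 119.8]
tcp_rot: [0.427, 0.904, 0.0, 0.0]
wrist_force: [0.7, -0.5, -0.2]
opening: 51.6
grasp_force: 0.0
```

Call:
move_arm:
  steps:
    - [0,0,-0.15,0,0,0]
    - [0,0,-0.35,0,0,0]
    - [0,0,-0.6,0,0,0]
    - [0,0,-0.9,0,0,0]
    - [0,0,-0.9,0,0,0]

```text
time_s: 12.87
eef_pos: [480.2, 122.8, 214.9]
tcp_rot: [0.427, 0.904, 0.004, 0.003]
wrist_force: [0.7, 0.3, 0.4]
opening: 51.0
grasp_force: 0.0
```

Call:
move_arm:
  steps:
    - [0,0,-0.3,0,0,0]
    - [0,0,-0.5,0,0,0]
    - [0,0,-0.5,0,0,0]
    - [0,0,-0.5,0,0,0]

```text
time_s: 13.2
eef_pos: [477.2, 122.2, 260.6]
tcp_rot: [0.427, 0.904, 0.001, 0.001]
wrist_force: [-1.3, 0.4, 0.3]
opening: 51.2
grasp_force: 0.0
```

```bash
python3 - <<'E'
from h import *
to([477.3,122.9,260],39)
st,M,im,d=look('wrist','w3.png')
P=cloud('wrist',M,d)
m=(np.hypot(P[...,0]-477,P[...,1]-122)<38)&(P[...,2]>138)&(P[...,2]<156)
q=P[m]; print('top',m.sum(),np.median(q,0).round(1),cv2.minAreaRect(q[:,:2].astype(np.float32)))
for r in landmark_of('wrist','key_mid')[:2]+landmark_of('wrist','screw_head')[:1]: print(round(r['score'],2),tow(M,r['at']).round(1))
st,M,im,d=look('side','s3.png')
for t in ('key_mid','knobkey_mid'):
  for r in landmark_of('side',t)[:3]: print(t,round(r['score'],2),tow(M,r['at']).round(1))
cv2.imwrite('pics/s3c.png',cv2.resize(im[240:390,260:460,::-1],None,fx=4,fy=4))
E
```

```text
t 13.2 pos [477.2 122.2 260.6] yang 39.43 tilt [0.0021 0.0015] F [-1.3  0.4  0.3] M [ 0.05 -0.01  0.08] open 51.2
shift [0.005 0.005 0.006] turn z 0.0012
top 1280 [475.9 124.1 146.8] ((477.2440490722656, 122.43494415283203), (13.84801197052002, 48.89678955078125), 39.714324951171875)
0.83 [474.5 123.1  90.3]
0.74 [475.1 123.5  91.8]
key_mid 0.65 [476.1 119.5  96.1]
key_mid 0.62 [ 588.4 -376.4   58.4]
```

View pics/s3c.png

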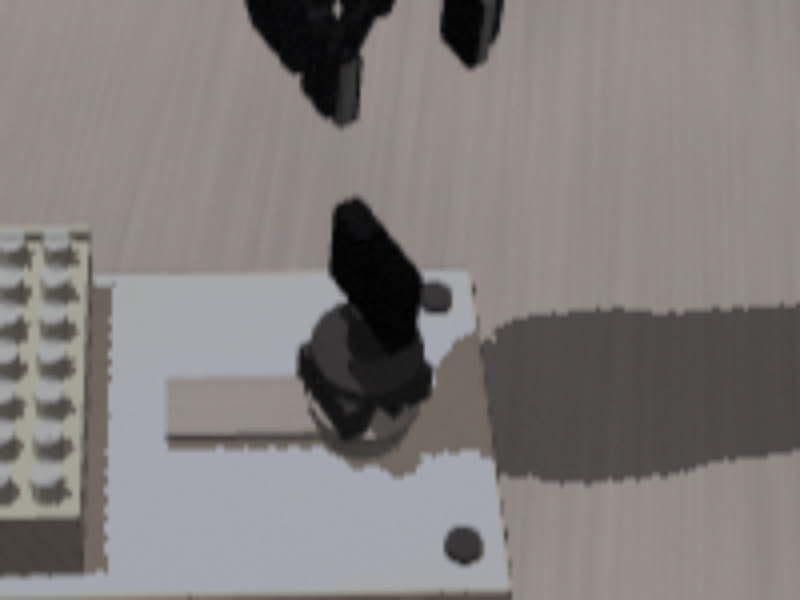

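View pics/w3.png

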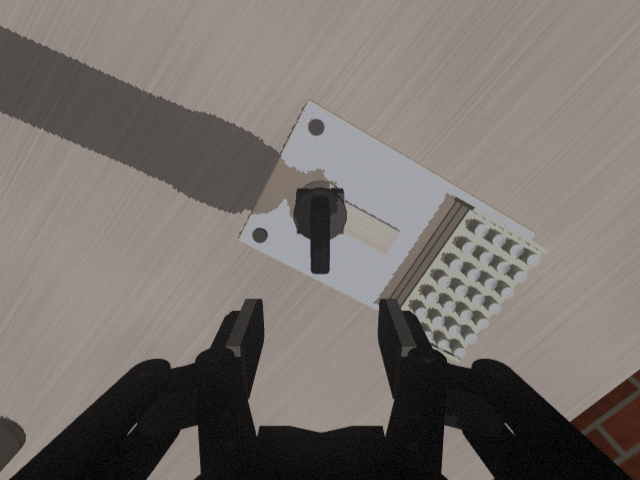

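The side crop shows the key upright on the flange, its paddle at (375,275). The wrist view shows it centred at (320,215). Its top is at about 147 mm and it has turned about 103°, so the screw has turned about 89°. The gripper is clear.

```bash
python3 -c "
from h import *
print(close_job())"
```

```text
the job is handed in; nothing more can be done
None
```

I set the paddle key fully down over the wing, then turned the screw clockwise by about 89° (worked out from the key's turn, as the wing is hidden under it). The key stands upright on the screw, released; the robot never touched the knob key, though the last side view didn't pick it up. I handed the job in at about 13 s and no verdict came back.

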